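Load the bench deburrer and hold its bayonet lid at half twist

ROBOT

A 6-joint arm with a two-finger parallel gripper is mounted at the origin on a cart in front of the work surface, level with it; the furniture and walls round the work are solid. World frame = base frame: x ahead of the robot, y to its left, z up, the work surface at z = 0. Lengths are in mm, angles in rad, forces in N, time in s.
With the tool pointing down it reaches from about 325 to 850 mm from the base axis. Payload 4.4 kg.
Tool frame: the origin (TCP) lies at the very end of the fingers, on their centre line; the grasp point (between the pads) lies 19 mm behind it; z points along the fingers, y is the line along which they close (so a half turn about z gives the same grasp; the last joint's range is limited). The gripper opens to 94 mm and grips with 3 to 60 N. Pads are 16 mm wide; open, the fingers measure 119 mm over their backs; the gripper's body (75 mm by 177 mm) begins 78 mm behind the grasp point.
Start: joints at [-1.409, 0.207, 1.542, -0, 1.393, -0.15], TCP at [176.929, -547.104, 205.447] pointing down, gripper open.
Joint ranges: [-2.73, 2.73], [-0.86, 2.22], [0.23, 2.46], [-1.11, 4.25], [0.08, 2.63], [-2.82, 2.82]. Speed limits (rad/s): [2.79, 2.79, 3.14, 3.14, 3.14, 3.14].

INTERFACE

Orientations are given as a unit quaternion [w, x, y, z].
In Python, from station import r gives the robot as it stands. The module is installed in compiled form; this text tells all that it offers.
- The arm moves only by the tool step_arm, never from a script. Its argument "increments" is a list of rows, each a list of 4 numbers: the shift along the tool's x, y, z in units of 0.025 m (1.0 is 0.025 m), then the turn about the tool's z in units of 0.08 rad (1.0 is 0.08 rad). In form: [[dx, dy, dz, spin], ...]. A call has exactly 5 rows; each row shifts and turns the commanded pose from where the row before left it, along the tool's axes as they then stand; what a row does not reach is not made up. A row lasts 1/12 s, in which the tool goes at most 41.7 mm and 7.16 degrees, less where a joint would pass 70% of its speed; a pose out of reach is approached as far as the arm can. A call with a number of a shift or a turn outside -1 to 1 is refused whole. A call with a gripper value outside its range is refused whole. "gripper" is the gripper's target within -1 to 1 (fully open at 1, half-way at 0, shut at -1), set as the call begins (left out, the last holds). The fingers move at their own pace and stop on an object; "grip_force" is the grip in N (left out, the last holds). Time passes only in rows, so rows that do not move let the fingers close, or fill a call up. It gives the time, the measured TCP pose, the force, the opening and the grip force at its end, in the units of the state.
- r.state(): the state, without advancing time (a new reading comes with each control period).
- r.snapshot(name): name is "scene" or "top" or "wrist"; returns (picture, depth): 400x640x3 uint8, red, green, blue; 400x640 float32, mm along the optical axis (not along the pixel's ray), 0 where there is no reading.
- r.calibration(name): a dict with "intrinsics" (3x3 intrinsics, pixels), "eye" and "attitude" of the camera in the world. Camera axes: x right, y up, looking along -z (the intrinsics and any distortion apply to the point x, -y, -z); pixel columns grow to the right and rows downward; lengths in mm; the calibration is good to about 2 mm. A picture is of the moment at which its call begins: read the wrist's pose just before it. calibration takes no time and is no camera call; for the wrist camera it gives the pose at the moment of the call.
- r.finish_job(): hands the job in; it is judged then, once.
The state is a dict: "clock": time; "joint_pos": joint angles; "joint_velocities": joint speeds; "joint_torque": joint torques, N m; "tcp_pos": TCP position; "eef_rot": TCP orientation; "wrist_force": force on the tool from outside, world axes, zero at the start; "ft_torque": the same for the moment, N m; "grip_width": opening from 0.0 (shut) to 1.0 (fully open); "gripper_force": force on a finger pad.
Only numpy, scipy, OpenCV 4.12 (cv2) and the standard library are available. Lean on these libraries where they do the work, as an engineer would, in place of code of your own. Each camera call takes 0.05 s, during which the arm holds its last target. There are 200 camera calls.

TASK

Stand the aluminium profile offcut upright in the cup of the bench deburrer and let go of it, then put the bell-shaped lid over it with its two lugs down through the collar's slots, fully home. Twist the lid clockwise (seen from above) half of the way to its lock, until the grip bar points at the narrow ribs on the collar; never go on to the lock's click. Finish while holding the lid there against its return spring: do not let go, and leave the tape roll, the metal canister and the blue case where they are.

Things in the scene. Friction and masses are not known exactly. Their poses are not given: they have to be found in the camera images.
- deburrer: Bench deburrer, bolted down: round dark foot 140 mm across, 10 mm thick; grey body 104 mm across, 72 mm high. Origin on the bench at its vertical axis, z up; the slots lie along its x. Round the cup in its middle is the bayonet collar: top level with the cup rim, inward lip 6 mm thick with an opening 86 mm across. Lugs land on a ring floor 54 mm above the bench.
- cup_mouth (a point): Centre of the round mouth of the upright holder cup, on the deburrer's axis, 72 mm above the bench; axes as the deburrer's. Bore 52 mm across, its floor 12 mm above the bench; outside 62 mm across.
- slot (a point): One of the two slots in the collar's lip, at lip level (72 mm above the bench), 46 mm from the axis on the deburrer's +x side; the other is opposite, on -x. Each is 20 mm wide (along y) for a lug 10 mm wide. Counter-clockwise of the slots a lug under the lip is blocked.
- half_rib (a point): Top of a narrow upright rib (4 mm wide) outside the collar: the half-way mark, 35 degrees clockwise (from above; negative about z) from the +x slot, 54 mm from the axis; its twin is opposite. On the way there, from about 8 degrees on, a return spring (0.06 to 0.12 N m) resists, and drives a released lid back.
- lock_block (a point): Top of a broad block (16 mm wide) outside the collar: the lock, 70 degrees clockwise from the +x slot; its twin is opposite. The sprung catch starts to click when the lid is twisted about 48 degrees.
- lid_grip (a point): Black grip bar of the lid, on the lid's axis, 112 mm above its lower edge: the point at which to take it. Bar 56 mm long (its x), 16 mm thick (its y), 36 mm high: from the crown, 22 mm below this point, to 14 mm above it. z is up. The lid starts upright on the bench, about 0.25 kg. Half a turn makes no difference.
- lid_foot (a point): Centre of the lid's lower edge, 112 mm below lid_grip; same axes. Lid: aluminium bell 82 mm across, open below, inside 74 mm across and 84 mm high. At the edge two lugs stick out to 46 mm from the axis, under the bar's two ends (+x, -x), each 10 mm wide, 8 mm high. Fully home, this point is 54 mm above the bench.
- offcut_mid (a point): Centre of the profile offcut: an aluminium bar 30 mm by 30 mm, 120 mm long, standing on its end on the bench, so 60 mm above the bench. Its long axis is its own y (vertical); x and z are square to its side faces. About 0.15 kg. In the cup it stands 60 mm out of the rim.
- tape: Bystander: cream tape roll lying flat, 94 mm across, 48 mm high, origin under its centre.
- canister: Bystander: small metal canister, 45 mm across, 86 mm high, origin under its centre.
- case: Bystander: blue flat case 68 x 120 x 34 mm, origin under its centre.
Mind the look-alikes: they are no part of the job. Of the things that look like the part that bears offcut_mid, the smaller one is meant.

How it is judged (in metres and radians):
On the way, in this order (a step that is already met when the one before it is completed fails the run):
1. the offcut stands upright in the cup, let go (horizontal distance between offcut_mid and cup_mouth below 0.015 m and height (world z) of offcut_mid below 0.077 m and angle between the y axis of offcut_mid and the z axis of cup_mouth, either way round below 0.15 rad and contact force between the fingers and offcut below 0.05 N), for 0.2 s.
2. the lid is home in the collar (horizontal distance between lid_foot and cup_mouth below 0.005 m and z of lid_foot in the frame of deburrer below 0.058 m and angle between the x axis of lid_grip and the x axis of deburrer, either way round below 0.45 rad), for 0.1 s.
At the end, for the whole second after the job is handed in: Offcut stands on the cup's floor (within 15 mm of its axis, 9 deg of upright); lid home (lower edge within 4 mm of its floor, 5 mm of the axis, 5 deg of level), twisted 35 +/- 7 deg clockwise from the slots, and still gripped (over 1 N), through the last second (horizontal distance between offcut_mid and cup_mouth below 0.015 m and height (world z) of offcut_mid below 0.077 m and angle between the y axis of offcut_mid and the z axis of cup_mouth, either way round below 0.15 rad and horizontal distance between lid_foot and cup_mouth below 0.005 m and z of lid_foot in the frame of deburrer below 0.058 m and angle between the z axis of lid_grip and the z axis of deburrer, either way round below 0.09 rad and angle between the x axis of lid_grip and the x axis of deburrer, either way round between 0.49 and 0.73 rad and contact force between the fingers and lid above 1 N); the arm keeps its last pose, push and grip.
It fails at once if the lid in the collar is twisted on to the lock's catch (horizontal distance between lid_foot and cup_mouth below 0.006 m and z of lid_foot in the frame of deburrer below 0.062 m and angle between the x axis of lid_grip and the x axis of deburrer, either way round above 0.82 rad).
It fails at once if a bystander is displaced by more than 30 mm (distance of any of tape, canister, case from where it was at the start of the episode above 0.03 m).
It also fails if it takes over 67 s, if anything falls off the work surface, if the arm or the gripper's body presses on something with over 40 N, if the wrist force passes 120 N, or if a joint passes its speed limit or range.

## Working session

There is one attempt and no reset: what is moved stays moved. The work goes in short steps, Python scripts to look and compute and a tool call to move; the robot and the scene stay as the last step left them, time stands still between calls to the robot, and variables do not carry over. Pictures are saved under pics/ and viewed, at most 10 in all, crops included, and the job is handed in when it is done.

Besides the shell and the picture viewer there is one more tool, called after ">>>" as name([rows], argument=value, ...), one row to a line, values as JSON. step_arm: Moves the arm, as the interface text tells. Shifts and turns lie within -1 to 1; 1 stands for 0.025 m of shift or 0.08 rad of turn. Its arguments: {"type":"object","properties":{"increments":{"type":"array"},"gripper":{"type":"number"},"grip_force":{"type":"number"}},"required":["increments"]}

```bash
mkdir -p pics; cat > h.py <<'E'
import numpy as np, cv2
from station import r
from scipy.spatial.transform import Rotation as R
def cal(n):
    c=r.calibration(n); a=np.array(c["attitude"],float)
    M=a if a.shape==(3,3) else R.from_quat(a[[1,2,3,0]]).as_matrix()
    return np.array(c["intrinsics"]),np.array(c["eye"],float),M
def cloud(d,c):
    K,e,M=c; v,u=np.mgrid[:d.shape[0],:d.shape[1]]
    p=np.stack([(u-K[0,2])/K[0,0]*d,-(v-K[1,2])/K[1,1]*d,-d],-1)
    return p@M.T+e
def proj(P,c):
    K,e,M=c; q=(np.asarray(P)-e)@M; return np.stack([K[0,2]+K[0,0]*q[...,0]/-q[...,2],K[1,2]+K[1,1]*q[...,1]/q[...,2]],-1)
E
python3 - <<'E'
from h import *
for n in("scene","top"):
    c=cal(n);print({k:np.round(v,3).tolist() for k,v in r.calibration(n).items() if not isinstance(v,str)})
    p,d=r.snapshot(n);np.savez(n,p=p,d=d);cv2.imwrite(f"pics/{n}0.png",p[...,::-1]);print((d>0).mean())
print(r.state())
E
```

```text
{'intrinsics': [[482.501, 0.0, 318.583], [0.0, 482.501, 199.992], [0.0, 0.0, 1.0]], 'eye': [-34.809, 1028.287, 881.933], 'attitude': [-0.25, -0.13, 0.43, 0.858]}
0.9961015625
{'intrinsics': [[462.061, 0.0, 318.145], [0.0, 462.061, 202.07], [0.0, 0.0, 1.0]], 'eye': [436.803, 138.669, 1158.294], 'attitude': [0.71, 0.039, -0.041, -0.702]}
0.99580078125
{'clock': 0.1, 'joint_pos': array([-1.40850965e+00,  2.07351417e-01,  1.54281824e+00,  1.94099643e-06,
        1.39349105e+00, -1.50495922e-01]), 'joint_velocities': array([-0.00022964, -0.00143303, -0.00158178,  0.00087139, -0.0023206 ,
       -0.00146856]), 'joint_torque': array([ 4.64418281e-04, -3.71864247e+01, -2.82293862e+01,  7.00867991e-02,
        3.10524367e-02, -4.80053893e-05]), 'tcp_pos': array([ 176.80381301, -546.37094042,  204.39409037]), 'eef_rot': array([-1.03401156e-03,  9.87795284e-01,  1.55754318e-01, -5.14083805e-06]), 'wrist_force': array([ 0.14257959, -0.64791364,  0.29730885]), 'ft_torque': array([ 0.00155137, -0.03831622,  0.06271591]), 'gripper_force': 0.0, 'grip_width': 1.0013918096781302}
```

View pics/scene0.png

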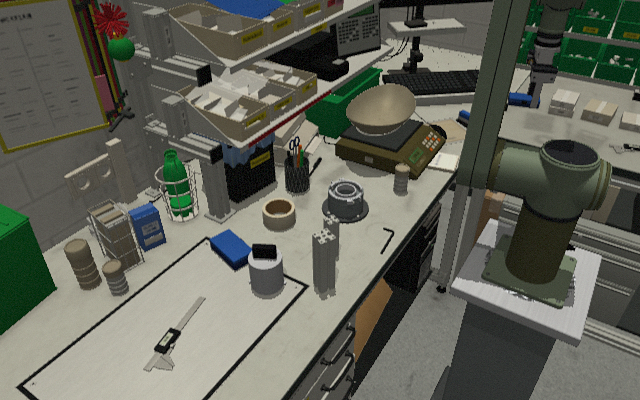

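View pics/top0.png

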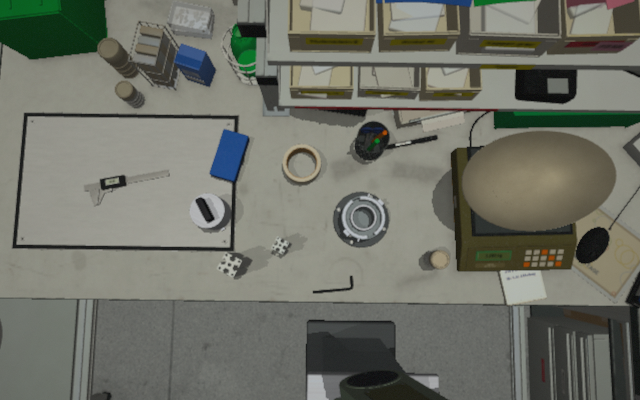

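The top view shows the deburrer at (361,218), lid at (208,211), small offcut at (281,247), tall look-alike at (230,264), tape at (301,164), case at (229,155) and canister at (439,259).

```bash
python3 - <<'E'
from h import *
f=np.load("top.npz");c=cal("top");P=cloud(f["d"],c);Z=P[...,2]
print("bench z",np.median(Z[200:280,250:320]))
def blob(n,u,v,w,lo,hi):
    m=np.zeros(Z.shape,bool);m[v-w:v+w,u-w:u+w]=1;m&=(Z>lo)&(Z<hi);q=P[m]
    (cx,cy),(w_,h_),a=cv2.minAreaRect(q[:,:2].astype(np.float32))
    print(n,len(q),np.round(q.mean(0),1),"rect",np.round([cx,cy,w_,h_,a],1),"ztop",np.round(np.percentile(q[:,2],[5,50,95]),1))
blob("offcut",281,247,14,112,130)
blob("big",230,264,18,100,300)
blob("lidbar",206,210,25,115,150)
blob("lidcrown",206,210,28,80,110)
blob("ring",361,216,28,65,80)
blob("foot",361,218,32,5,15)
blob("tape",301,164,24,40,60);blob("case",229,155,30,25,45);blob("can",439,259,20,70,100)
cr=f["p"][180:260,320:400];top=cv2.resize(cr,None,fx=7,fy=7,interpolation=cv2.INTER_CUBIC)
cv2.imwrite("pics/deb.png",top[...,::-1])
E
```

```text
bench z 1.0921474261180038
offcut 124 [456.5 222.  120.5] rect [456.5 222.1  30.1  29.8  62.9] ztop [117.2 120.5 123.6]
big 438 [413.1 323.5 150.7] rect [413.1 325.8  41.1  41.1  63.5] ztop [111.3 160.9 165.3]
lidbar 195 [534.5 393.9 125.6] rect [535.  394.7  54.9  16.2  28.8] ztop [119.9 125.9 129.7]
lidcrown 779 [533.8 392.1  91.1] rect [534.6 394.8  79.8  80.6   3.3] ztop [87.3 90.8 95. ]
ring 692 [525.1  30.1  72.6] rect [524.9  31.5 105.3 105.   10.5] ztop [68.7 72.6 76.1]
foot 1101 [519.6  37.5  10.9] rect [532.1  31.4 155.6 157.7   0.7] ztop [ 6.1 11.1 14.3]
tape 489 [658.6 179.2  48.6] rect [6.592e+02 1.795e+02 9.490e+01 9.040e+01 6.000e-01] ztop [43.8 48.8 51.9]
case 1278 [678.5 359.3  35. ] rect [679.6 358.5  69.1 121.5  74.8] ztop [31.2 35.1 38.8]
can 321 [ 428.4 -143.4   84.8] rect [ 428.7 -144.3   42.9   44.1   89.6] ztop [77.8 85.4 88.9]
```

View pics/deb.png

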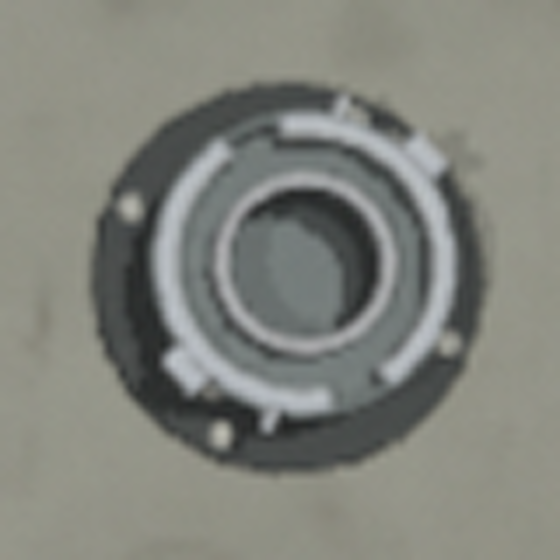

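Crop: slots at about (250,137) and (357,390), narrow ribs at (343,108) and (270,418), broad blocks at (427,152) and (185,370); the order clockwise is slot, rib, block.

```bash
python3 - <<'E'
from h import *
c=cal("top");K,e,M=c
def ray(u,v,z):
    u=u/7+320-.43;v=v/7+180-.43
    d=M@np.array([(u-K[0,2])/K[0,0],-(v-K[1,2])/K[1,1],-1]);return (e+d*(z-e[2])/d[2])[:2]
for n,a,b,off in(("slot",(252,137),(357,392),0),("rib",(343,108),(270,418),35),("blk",(427,152),(185,370),70)):
    A,B=ray(*a,72),ray(*b,72);d=A-B
    print(n,(A+B)/2,np.linalg.norm(d),np.degrees(np.arctan2(d[1],d[0]))+off)
print("cup rim",ray(306,262,72))
s=r.state();print(R.from_quat(s["eef_rot"][[1,2,3,0]]).as_matrix().round(3))
K,e,M=cal("wrist");print(K,e,M.round(3))
E
```

```text
slot [525.47703036  31.443646  ] 92.7422228962086 22.446746114853067
rib [526.08797922  30.62469832] 107.8332503214061 21.838124685743985
blk [526.6207758   30.70141101] 110.4874294016546 22.465006301920297
cup rim [526.13747776  30.86023771]
[[ 0.951  0.308 -0.   ]
 [ 0.308 -0.951  0.002]
 [ 0.    -0.002 -1.   ]]
[[327.50726306   0.         317.88349724]
 [  0.         327.50726306 199.09127971]
 [  0.           0.           1.        ]] [ 241.51394775 -524.91393353  383.84692894] [[ 0.307  0.925  0.224]
 [-0.952  0.299  0.069]
 [-0.003 -0.234  0.972]]
```

```bash
cat >> h.py <<'E'
def plan(wps,step=24.,spin=.075):
    """waypoints (x,y,z,psi_deg): prints rows of 5 from the measured pose"""
    s=r.state();T=R.from_quat(s["eef_rot"][[1,2,3,0]]).as_matrix();p=s["tcp_pos"].copy()
    rows=[]
    for x,y,z,psi in wps:
        psi0=np.degrees(np.arctan2(T[1,0],T[0,0]));dp=np.array([x,y,z])-p
        a=-np.radians((psi-psi0+180)%360-180)
        n=max(1,int(np.ceil(max(np.linalg.norm(dp)/step,abs(a)/spin))));p0=p.copy()
        for k in range(1,n+1):
            t=np.round(np.r_[T.T@(p0+dp*k/n-p)/25,0],2); t[3]=np.round((a*k/n-a*(k-1)/n)/.08,2)
            rows.append(t); p=p+T@t[:3]*25; T=T@R.from_rotvec([0,0,t[3]*.08]).as_matrix()
    while len(rows)%5: rows.append(np.zeros(4))
    for i in range(0,len(rows),5): print([[float(x)+0 for x in q] for q in rows[i:i+5]])
    print("end",p.round(1),"psi",np.degrees(np.arctan2(T[1,0],T[0,0])).round(2))
E
python3 - <<'E'
from h import *
P=cloud(np.load("top.npz")["d"],cal("top"));
for lo in range(-600,400,50):
    m=(P[...,1]>lo)&(P[...,1]<lo+50);print(lo,[int(np.percentile(P[m&(P[...,0]>a)&(P[...,0]<a+50)][:,2],98)) if (m&(P[...,0]>a)&(P[...,0]<a+50)).any() else None for a in range(200,750,50)])
plan([(200,-360,215,35),(330,-130,215,62.9),(400,60,215,62.9),(450,215,215,62.9)])
E
```

```text
-600 [-837, None, 6, 7, 23, 34, 22, 6, None, None, 5]
-550 [-837, None, 5, 6, 35, 35, 17, None, 181, None, 242]
-500 [-838, None, 5, 5, 57, 85, 172, 177, 178, 177, 242]
-450 [-834, None, 15, 17, 61, 89, 168, 142, 129, 170, 242]
-400 [-840, None, 17, 18, 61, 163, 163, 116, 108, 145, 460]
-350 [-839, None, 17, 17, 61, 164, 150, 107, 107, 144, 460]
-300 [-838, None, 5, 6, 64, 165, 164, 117, 119, 164, 460]
-250 [-837, None, 5, 5, 62, 89, 171, 146, 156, 170, 511]
-200 [-838, None, 5, 6, 88, 53, 175, 179, 177, 69, 518]
-150 [-841, None, 4, 5, 89, 5, 5, 5, 5, 5, 496]
-100 [444, None, 5, 5, 5, 5, 5, 6, 5, 5, 460]
-50 [436, None, 5, 5, 5, 74, 76, 75, 5, 95, 460]
0 [414, None, 5, 4, 5, 75, 74, 75, 5, 138, 460]
50 [384, None, 6, 8, 5, 75, 75, 73, 5, 5, 460]
100 [-835, None, 8, 6, 1158, 5, 5, 5, 50, 51, 460]
150 [-838, None, 4, 5, 5, 5, 5, 5, 51, 50, 460]
200 [-837, None, 5, 5, 121, 123, 5, 5, 51, 51, 460]
250 [-839, None, 5, 5, 56, 4, 4, 5, 5, 5, 5]
300 [-840, None, 4, 164, 165, 5, 5, 5, 37, 38, 39]
350 [-839, None, 5, 5, 5, 91, 128, 116, 39, 39, 39]
[[0.4, -0.85, -0.05, -0.47], [0.43, -0.84, -
[... 349 characters left out ...]
7, -0.18, 0.0, -0.5]]
[[0.87, -0.14, 0.0, -0.5], [0.87, -0.11, 0.0, -0.5], [0.88, -0.07, 0.0, -0.5], [0.88, -0.04, 0.01, -0.5], [0.88, 0.0, 0.0, -0.5]]
[[0.89, -0.11, 0.0, -0.01], [0.9, -0.11, 0.0, -0.01], [0.89, -0.11, 0.0, -0.01], [0.89, -0.11, 0.01, -0.01], [0.89, -0.11, 0.0, -0.01]]
[[0.9, -0.11, 0.0, -0.01], [0.89, -0.11, 0.0, -0.01], [0.89, -0.11, 0.0, -0.01], [0.9, -0.1, 0.0, -0.01], [0.92, -0.15, 0.0, 0.01]]
[[0.92, -0.14, 0.0, 0.01], [0.92, -0.15, 0.01, 0.01], [0.91, -0.15, 0.0, 0.01], [0.92, -0.15, 0.0, 0.01], [0.92, -0.15, 0.0, 0.01]]
[[0.92, -0.15, 0.0, 0.01], [0.0, 0.0, 0.0, 0.0], [0.0, 0.0, 0.0, 0.0], [0.0, 0.0, 0.0, 0.0], [0.0, 0.0, 0.0, 0.0]]
end [450.1 215.  215.1] psi 62.75
```

>>> step_arm([
  [0.4,-0.85,-0.05,-0.47],
  [0.43,-0.84,-0.05,-0.47],
  [0.46,-0.82,-0.05,-0.47],
  [0.49,-0.8,-0.05,-0.47],
  [0.52,-0.78,-0.06,-0.47],
], gripper=1)

```text
clock: 0.52
tcp_pos: [191.4, -428.9, 211.2]
eef_rot: [-0.001, 0.969, 0.249, 0.0]
wrist_force: [-0.3, -0.7, 0.5]
grip_width: 1.002
gripper_force: 0.0
```

>>> step_arm([
  [0.55,-0.76,-0.05,-0.47],
  [0.57,-0.74,-0.05,-0.47],
  [0.61,-0.72,-0.05,-0.47],
  [0.8,-0.38,0,-0.5],
  [0.81,-0.34,0,-0.5],
])

```text
clock: 0.93
tcp_pos: [221.8, -320.9, 215.4]
eef_rot: [-0.0, 0.94, 0.34, 0.0]
wrist_force: [-0.7, -0.4, 1.0]
grip_width: 0.999
gripper_force: 0.0
```

>>> step_arm([
  [0.82,-0.32,0,-0.5],
  [0.83,-0.27,0,-0.5],
  [0.85,-0.25,0,-0.5],
  [0.85,-0.21,0,-0.5],
  [0.87,-0.18,0,-0.5],
])

```text
clock: 1.35
tcp_pos: [276.1, -225.2, 215.3]
eef_rot: [-0.0, 0.901, 0.433, -0.0]
wrist_force: [0.6, -0.3, 0.0]
grip_width: 0.995
gripper_force: 0.0
```

>>> step_arm([
  [0.87,-0.14,0,-0.5],
  [0.87,-0.11,0,-0.5],
  [0.88,-0.07,0,-0.5],
  [0.88,-0.04,0,-0.5],
  [0.88,0,0,-0.5],
])

```text
clock: 1.77
tcp_pos: [330.3, -129.4, 215.4]
eef_rot: [-0.0, 0.854, 0.521, -0.0]
wrist_force: [1.1, -0.2, -0.0]
grip_width: 1.001
gripper_force: 0.0
```

>>> step_arm([
  [0.9,-0.11,0,0],
  [0.9,-0.11,0,0],
  [0.9,-0.11,0,0],
  [0.9,-0.11,0,0],
  [0.9,-0.11,0,0],
])

```text
clock: 2.18
tcp_pos: [369.6, -23.2, 215.4]
eef_rot: [-0.0, 0.854, 0.52, -0.0]
wrist_force: [-0.3, -0.4, -1.2]
grip_width: 0.999
gripper_force: 0.0
```

>>> step_arm([
  [0.9,-0.11,0,0],
  [0.9,-0.11,0,0],
  [0.9,-0.11,0,0],
  [0.9,-0.11,0,0],
  [0.9,-0.15,0,0],
])

```text
clock: 2.6
tcp_pos: [408.2, 83.4, 215.3]
eef_rot: [-0.0, 0.854, 0.52, -0.0]
wrist_force: [0.3, 0.1, -0.5]
grip_width: 1.001
gripper_force: 0.0
```

>>> step_arm([
  [0.9,-0.15,0,0],
  [0.9,-0.15,0,0],
  [0.9,-0.15,0,0],
  [0.6,-0.15,0,0],
  [0,0,0,0],
])

```text
clock: 3.02
tcp_pos: [432.8, 164.6, 215.2]
eef_rot: [-0.001, 0.853, 0.521, -0.0]
wrist_force: [0.3, 0.4, 0.2]
grip_width: 1.003
gripper_force: 0.0
```

```bash
python3 - <<'E'
from h import *
c=cal("wrist");p,d=r.snapshot("wrist");np.savez("w1",p=p,d=d);cv2.imwrite("pics/w1.png",p[...,::-1])
s=r.state();print(s["clock"],s["tcp_pos"],s["joint_pos"])
P=cloud(d,c);m=(P[...,2]>112)&(P[...,2]<130)&(abs(P[...,0]-456)<35)&(abs(P[...,1]-222)<35);q=P[m]
print(len(q),cv2.minAreaRect(q[:,:2].astype(np.float32)),np.median(q[:,2]))
E
```

```text
3.0667 [432.42762631 163.21719895 215.13444469] [ 1.73467140e-01 -4.56469667e-02  1.79272574e+00 -2.04012143e-04
  1.39592965e+00  6.48085084e-01]
909 ((456.9407958984375, 223.74575805664062), (29.730792999267578, 29.923843383789062), 63.03761291503906) 120.24311376384037
```

View pics/w1.png

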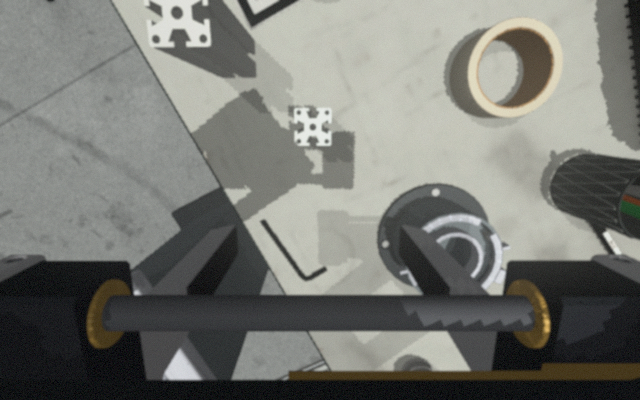

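The wrist view shows the small offcut at (313,127), aligned with the fingers, the big one at (178,22) and the deburrer at (440,240); offcut at (456.8,223.2) mm.

```bash
python3 - <<'E'
from h import *
plan([(456.8,223,200,63),(456.8,223,86,63)],step=22)
E
```

```text
[[0.64, -0.06, 0.15, -0.01], [0.65, -0.05, 0.15, -0.01], [0.64, -0.06, 0.15, -0.01], [0.64, -0.05, 0.15, -0.01], [0.0, 0.0, 0.76, 0.0]]
[[0.0, 0.0, 0.76, 0.0], [0.0, 0.0, 0.76, 0.0], [0.01, 0.0, 0.76, 0.0], [0.0, 0.0, 0.76, 0.0], [0.0, 0.0, 0.76, 0.0]]
end [456.8 223.1  86.1] psi 62.99
```

>>> step_arm([
  [0.64,-0.06,0.15,-0.01],
  [0.65,-0.05,0.15,-0.01],
  [0.64,-0.06,0.15,-0.01],
  [0.64,-0.05,0.15,-0.01],
  [0,0,0.76,0],
])

```text
clock: 3.48
tcp_pos: [460.5, 223.5, 184.4]
eef_rot: [0.001, 0.853, 0.522, 0.004]
wrist_force: [-0.2, -1.3, 0.5]
grip_width: 0.998
gripper_force: 0.0
```

>>> step_arm([
  [0,0,0.76,0],
  [0,0,0.76,0],
  [0,0,0.76,0],
  [0,0,0.76,0],
  [0,0,0.76,0],
])

```text
clock: 3.9
tcp_pos: [457.0, 220.7, 85.7]
eef_rot: [0.0, 0.854, 0.521, -0.0]
wrist_force: [-0.1, 0.4, 0.8]
grip_width: 0.999
gripper_force: 0.0
```

>>> step_arm([
  [0,0,0,0],
  [0,0,0,0],
  [0,0,0,0],
  [0,0,0,0],
  [0,0,0,0],
], gripper=-1, grip_force=15)

```text
clock: 4.32
tcp_pos: [458.6, 222.2, 88.3]
eef_rot: [0.0, 0.853, 0.521, 0.001]
wrist_force: [-0.6, 0.1, 0.9]
grip_width: 0.68
gripper_force: 0.0
```

>>> step_arm([
  [0,0,0,0],
  [0,0,0,0],
  [0,0,0,0],
  [0,0,0,0],
  [0,0,0,0],
])

```text
clock: 4.73
tcp_pos: [457.4, 222.1, 86.8]
eef_rot: [0.0, 0.853, 0.521, 0.0]
wrist_force: [0.7, 0.1, -0.7]
grip_width: 0.327
gripper_force: 0.0
```

```bash
python3 - <<'E'
from h import *
s=r.state();print(s["tcp_pos"],s["grip_width"],s["gripper_force"])
plan([(456.8,223,185,63),(526.2,31,185,30),(526.2,31,140,30)],step=22,spin=.06)
E
```

```text
[457.36814293 222.10208923  86.7598565 ] 0.3265209351604826 0.0
[[0.0, -0.01, -0.79, -0.01], [0.01, 0.0, -0.78, -0.01], [0.0, -0.01, -0.79, -0.01], [0.01, -0.01, -0.78, -0.01], [0.0, -0.01, -0.79, -0.01]]
[[-0.56, 0.6, 0.0, 0.72], [-0.52, 0.62, 0.0, 0.72], [-0.49, 0.66, 0.0, 0.72], [-0.45, 0.68, 0.0, 0.72], [-0.41, 0.71, 0.0, 0.72]]
[[-0.36, 0.73, 0.0, 0.72], [-0.33, 0.75, 0.0, 0.72], [-0.28, 0.77, 0.0, 0.72], [-0.23, 0.78, 0.0, 0.72], [-0.19, 0.79, 0.0, 0.72]]
[[0.0, 0.0, 0.6, 0.01], [0.0, 0.0, 0.6, 0.01], [0.0, 0.0, 0.6, 0.01], [0.0, 0.0, 0.0, 0.0], [0.0, 0.0, 0.0, 0.0]]
end [526.3  31.1 140. ] psi 29.94
```

>>> step_arm([
  [0,0,0,0],
  [0,0,0,0],
  [0,0,0,0],
  [0,0,0,0],
  [0,0,0,0],
])

```text
clock: 5.15
tcp_pos: [457.4, 222.1, 86.7]
eef_rot: [-0.0, 0.853, 0.521, -0.0]
wrist_force: [-0.7, 0.3, 1.7]
grip_width: 0.317
gripper_force: 15.0
```

>>> step_arm([
  [0,0,-0.5,0],
  [0,0,-0.8,0],
  [0,0,-0.9,0],
  [0,0,-0.9,0],
  [0,0,-0.8,0],
])

```text
clock: 5.57
tcp_pos: [457.1, 221.9, 184.9]
eef_rot: [-0.0, 0.853, 0.521, -0.0]
wrist_force: [0.0, -0.4, -1.6]
grip_width: 0.317
gripper_force: 15.0
```

>>> step_arm([
  [-0.56,0.6,0.0,0.72],
  [-0.52,0.62,0.0,0.72],
  [-0.49,0.66,0.0,0.72],
  [-0.45,0.68,0.0,0.72],
  [-0.41,0.71,0.0,0.72],
])

```text
clock: 5.98
tcp_pos: [491.4, 124.9, 183.6]
eef_rot: [-0.0, 0.92, 0.392, -0.001]
wrist_force: [0.0, -0.1, -0.9]
grip_width: 0.318
gripper_force: 15.0
```

>>> step_arm([
  [-0.36,0.73,0.0,0.72],
  [-0.33,0.75,0.0,0.72],
  [-0.28,0.77,0.0,0.72],
  [-0.23,0.78,0.0,0.72],
  [-0.19,0.79,0.0,0.72],
])

```text
clock: 6.4
tcp_pos: [525.9, 28.9, 183.5]
eef_rot: [-0.0, 0.967, 0.256, -0.001]
wrist_force: [0.1, -0.4, -1.7]
grip_width: 0.317
gripper_force: 15.0
```

>>> step_arm([
  [0,0,0,0],
  [0,0,0,0],
  [0,0,0,0],
  [0,0,0,0],
  [0,0,0,0],
])

```text
clock: 6.82
tcp_pos: [525.7, 30.8, 184.0]
eef_rot: [-0.0, 0.966, 0.258, -0.0]
wrist_force: [0.9, 0.1, -1.9]
grip_width: 0.318
gripper_force: 15.0
```

```bash
python3 - <<'E'
from h import *
plan([(526.2,31,184,30),(526.2,31,102,30)],step=16,spin=.06)
s=r.state();print(s["tcp_pos"],s["grip_width"],s["gripper_force"])
c=cal("wrist");p,d=r.snapshot("wrist");np.savez("w2",p=p,d=d);q,_=r.snapshot("scene")
cv2.imwrite("pics/w2.png",np.hstack([p[:,120:520],cv2.resize(q[140:260,270:390],(400,400))])[...,::-1])
P=cloud(d,c);m=(P[...,2]>66)&(P[...,2]<78)&(np.hypot(P[...,0]-526,P[...,1]-31)<62);print(m.sum(),cv2.minEnclosingCircle(P[m][:,:2].astype(np.float32)))
E
```

```text
[[0.02, 0.0, 0.0, -0.01], [0.0, 0.0, 0.55, 0.0], [0.0, 0.0, 0.54, 0.0], [0.0, 0.0, 0.55, 0.0], [0.0, 0.0, 0.55, 0.0]]
[[0.0, 0.01, 0.54, 0.0], [0.0, 0.0, 0.55, 0.0], [0.0, 0.0, 0.0, 0.0], [0.0, 0.0, 0.0, 0.0], [0.0, 0.0, 0.0, 0.0]]
end [526.2  30.9 102. ] psi 29.98
[525.66703796  30.82759543 183.9905283 ] 0.31832993535919657 14.994958341121674
3360 ((525.71923828125, 32.11628723144531), 59.14274215698242)
```

View pics/w2.png

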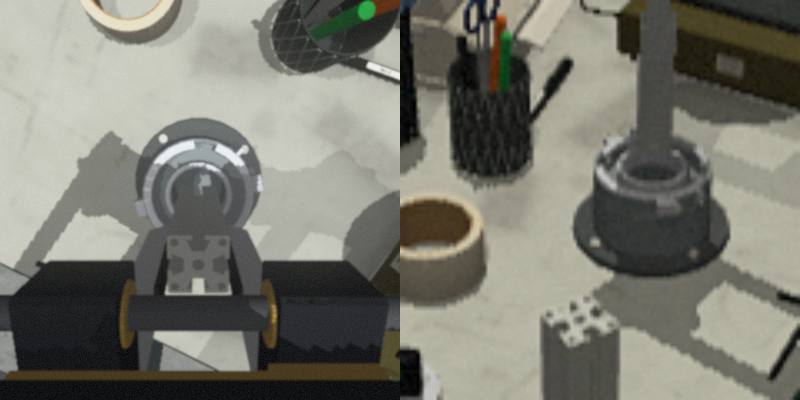

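The offcut is held upright over the cup mouth (left half (198,185); right half bottom end over the bore at (655,165)). Lowering.

>>> step_arm([
  [0.02,0,0,0],
  [0,0,0.55,0],
  [0,0,0.55,0],
  [0,0,0.55,0],
  [0,0,0.55,0],
])

```text
clock: 7.33
tcp_pos: [526.7, 30.4, 128.9]
eef_rot: [0.0, 0.966, 0.258, 0.0]
wrist_force: [-0.2, 0.8, -1.4]
grip_width: 0.319
gripper_force: 15.0
```

>>> step_arm([
  [0,0,0.55,0],
  [0,0,0.55,0],
  [0,0,0.05,0],
  [0,0,0,0],
  [0,0,0,0],
])

```text
clock: 7.75
tcp_pos: [526.9, 30.2, 101.0]
eef_rot: [0.0, 0.966, 0.258, 0.0]
wrist_force: [-1.0, -0.2, -1.8]
grip_width: 0.319
gripper_force: 15.0
```

>>> step_arm([
  [0,0,0.05,0],
  [0,0,0,0],
  [0,0,0,0],
  [0,0,0,0],
  [0,0,0,0],
])

```text
clock: 8.17
tcp_pos: [526.7, 30.1, 99.5]
eef_rot: [0.0, 0.966, 0.257, 0.0]
wrist_force: [-0.6, -0.2, -0.6]
grip_width: 0.32
gripper_force: 15.0
```

>>> step_arm([
  [0,0,0,0],
  [0,0,0,0],
  [0,0,0,0],
  [0,0,0,0],
  [0,0,0,0],
], gripper=0.6)

```text
clock: 8.58
tcp_pos: [526.8, 30.1, 99.4]
eef_rot: [0.0, 0.966, 0.257, 0.0]
wrist_force: [0.0, -0.2, 0.8]
grip_width: 0.637
gripper_force: 0.0
```

>>> step_arm([
  [0,0,0,0],
  [0,0,0,0],
  [0,0,0,0],
  [0,0,0,0],
  [0,0,0,0],
])

```text
clock: 9.0
tcp_pos: [526.6, 30.1, 99.2]
eef_rot: [-0.0, 0.966, 0.257, -0.0]
wrist_force: [0.1, -0.7, 0.5]
grip_width: 0.802
gripper_force: 0.0
```

>>> step_arm([
  [0,0,-0.3,0],
  [0,0,-0.6,0],
  [0,0,-0.9,0],
  [0,0,-0.9,0],
  [0,0,-0.9,0],
])

```text
clock: 9.42
tcp_pos: [526.4, 30.1, 190.5]
eef_rot: [-0.0, 0.966, 0.257, -0.0]
wrist_force: [0.8, 0.9, 0.7]
grip_width: 0.798
gripper_force: 0.0
```

```bash
python3 - <<'E'
from h import *
plan([(526.2,31,195,30),(500,330,210,29),(500,330,210,29)],step=22,spin=.06)
p,d=r.snapshot("top");P=cloud(d,cal("top"))
m=(np.hypot(P[...,0]-526,P[...,1]-31)<45)&(P[...,2]>120)&(P[...,2]<140);q=P[m];print(m.sum(),q.mean(0))
m=(np.hypot(P[...,0]-526,P[...,1]-31)<62)&(P[...,2]>68)&(P[...,2]<78);print(cv2.minEnclosingCircle(P[m][:,:2].astype(np.float32)))
E
```

```text
[[0.01, -0.03, -0.18, -0.03], [0.36, -0.78, -0.04, 0.02], [0.36, -0.78, -0.05, 0.02], [0.36, -0.77, -0.04, 0.02], [0.36, -0.78, -0.04, 0.02]]
[[0.36, -0.78, -0.04, 0.02], [0.35, -0.78, -0.05, 0.02], [0.36, -0.79, -0.04, 0.02], [0.35, -0.78, -0.04, 0.02], [0.35, -0.78, -0.04, 0.02]]
[[0.35, -0.78, -0.05, 0.02], [0.35, -0.79, -0.04, 0.02], [0.35, -0.78, -0.04, 0.02], [0.35, -0.78, -0.04, 0.02], [0.34, -0.79, -0.05, 0.02]]
[[0.0, 0.0, 0.0, -0.07], [0.0, 0.0, 0.0, 0.0], [0.0, 0.0, 0.0, 0.0], [0.0, 0.0, 0.0, 0.0], [0.0, 0.0, 0.0, 0.0]]
end [499.9 330.  210.1] psi 29.01
0 [nan nan nan]
((525.1233520507812, 30.48386573791504), 51.6885871887207)<stdin>:4: RuntimeWarning: Mean of empty slice.
  ret = um.true_divide(
```

>>> step_arm([
  [0,0,-0.18,0],
  [0.36,-0.78,-0.04,0.02],
  [0.36,-0.78,-0.05,0.02],
  [0.36,-0.78,-0.04,0.02],
  [0.36,-0.78,-0.04,0.02],
])

```text
clock: 9.88
tcp_pos: [518.2, 116.4, 196.8]
eef_rot: [-0.0, 0.967, 0.254, -0.001]
wrist_force: [1.2, -0.4, 0.4]
grip_width: 0.8
gripper_force: 0.0
```

>>> step_arm([
  [0.36,-0.78,-0.04,0.02],
  [0.36,-0.78,-0.04,0.02],
  [0.36,-0.78,-0.04,0.02],
  [0.36,-0.78,-0.04,0.02],
  [0.36,-0.78,-0.04,0.02],
])

```text
clock: 10.3
tcp_pos: [509.6, 223.6, 201.6]
eef_rot: [0.0, 0.968, 0.25, -0.001]
wrist_force: [0.4, -0.2, 0.0]
grip_width: 0.803
gripper_force: 0.0
```

>>> step_arm([
  [0.35,-0.78,-0.04,0.02],
  [0.35,-0.78,-0.04,0.02],
  [0.35,-0.78,-0.04,0.02],
  [0.35,-0.78,-0.04,0],
  [0.35,-0.78,-0.04,0],
])

```text
clock: 10.72
tcp_pos: [501.0, 329.9, 206.5]
eef_rot: [0.0, 0.969, 0.248, -0.001]
wrist_force: [0.6, 0.1, 0.5]
grip_width: 0.798
gripper_force: 0.0
```

>>> step_arm([
  [0,0,0,0],
  [0,0,0,0],
  [0,0,0,0],
  [0,0,0,0],
  [0,0,0,0],
], gripper=0.4)

```text
clock: 11.13
tcp_pos: [502.1, 328.1, 207.6]
eef_rot: [0.0, 0.969, 0.248, -0.0]
wrist_force: [0.2, -0.2, 0.9]
grip_width: 0.701
gripper_force: 0.0
```

```bash
python3 - <<'E'
from h import *
p,d=r.snapshot("top");P=cloud(d,cal("top"))
m=(np.hypot(P[...,0]-526,P[...,1]-31)<45)&(P[...,2]>120)&(P[...,2]<150);q=P[m];print(m.sum(),np.median(q,0),cv2.minAreaRect(q[:,:2].astype(np.float32)))
m=(np.hypot(P[...,0]-526,P[...,1]-31)<62)&(P[...,2]>68)&(P[...,2]<78);print(cv2.minEnclosingCircle(P[m][:,:2].astype(np.float32)))
c=cal("wrist");p,d=r.snapshot("wrist");cv2.imwrite("pics/w3.png",p[...,::-1]);np.savez("w3",p=p,d=d)
P=cloud(d,c);near=np.hypot(P[...,0]-535,P[...,1]-394)<50
for a,b in((80,98),(116,135)):
    q=P[near&(P[...,2]>a)&(P[...,2]<b)]
    print(len(q),cv2.minAreaRect(q[:,:2].astype(np.float32)),np.median(q,0),cv2.minEnclosingCircle(q[:,:2].astype(np.float32)))
s=r.state();print(s["clock"],s["tcp_pos"])
E
```

```text
140 [525.58091748  30.68147944 132.80559255] ((525.8027954101562, 30.20050811767578), (29.82204246520996, 29.553014755249023), 30.33073616027832)
((526.2175903320312, 31.409852981567383), 59.19931411743164)
5022 ((535.4639892578125, 397.6014404296875), (80.72518920898438, 80.7519760131836), 28.280921936035156) [537.82770943 394.79946579  90.29661504] ((535.4747924804688, 397.5357360839844), 40.919525146484375)
1540 ((535.5120239257812, 397.45074462890625), (55.49269104003906, 16.444887161254883), 28.630477905273438) [536.79230347 397.1735363  125.96414584] ((535.518310546875, 397.4128112792969), 28.163009643554688)
11.2333 [502.23129938 328.38188893 207.93268299]
```

View pics/w3.png

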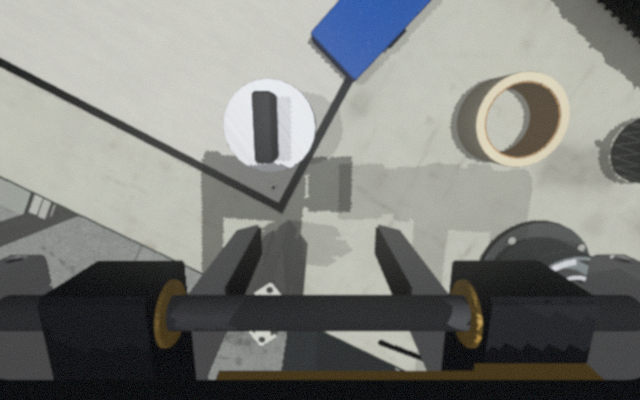

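The wrist view shows the lid at (268,122) with its bar upright in the image, and the fingers half open; the offcut stands in the cup (top view: (525.7,30.4), top at 133 mm).

```bash
python3 - <<'E'
from h import *
plan([(535.3,396.3,200,28.7),(535.3,396.3,95,28.7)],step=22,spin=.06)
f=np.load("w2.npz")
E
```

```text
[[0.62, -0.44, 0.08, 0.0], [0.61, -0.43, 0.08, 0.0], [0.62, -0.44, 0.08, 0.0], [0.61, -0.44, 0.08, 0.0], [0.0, 0.0, 0.84, 0.0]]
[[0.0, 0.0, 0.84, 0.0], [0.0, 0.0, 0.84, 0.0], [0.0, 0.0, 0.84, 0.0], [0.0, 0.0, 0.84, 0.0], [0.0, 0.0, 0.0, 0.0]]
end [535.2 396.3  94.9] psi 28.67
```

>>> step_arm([
  [0.62,-0.44,0.08,0],
  [0.61,-0.43,0.08,0],
  [0.62,-0.44,0.08,0],
  [0.61,-0.44,0.08,0],
  [0,0,0.5,0],
])

```text
clock: 11.65
tcp_pos: [537.6, 400.0, 189.7]
eef_rot: [-0.001, 0.969, 0.249, 0.003]
wrist_force: [0.5, -0.8, 0.4]
grip_width: 0.701
gripper_force: 0.0
```

>>> step_arm([
  [0,0,0.84,0],
  [0,0,0.84,0],
  [0,0,0.84,0],
  [0,0,0.7,0],
  [0,0,0.2,0],
])

```text
clock: 12.07
tcp_pos: [532.0, 394.5, 97.2]
eef_rot: [0.001, 0.969, 0.248, -0.004]
wrist_force: [-0.8, -0.1, -0.7]
grip_width: 0.703
gripper_force: 0.0
```

>>> step_arm([
  [0,0,0.2,0],
  [0,0,0,0],
  [0,0,0,0],
  [0,0,0,0],
  [0,0,0,0],
])

```text
clock: 12.48
tcp_pos: [535.9, 397.7, 98.6]
eef_rot: [-0.0, 0.969, 0.248, 0.001]
wrist_force: [0.1, 0.2, 0.5]
grip_width: 0.706
gripper_force: 0.0
```

>>> step_arm([
  [0,0,0,0],
  [0,0,0,0],
  [0,0,0,0],
  [0,0,0,0],
  [0,0,0,0],
], gripper=-1, grip_force=35)

```text
clock: 12.9
tcp_pos: [534.9, 397.2, 97.0]
eef_rot: [-0.0, 0.969, 0.248, 0.0]
wrist_force: [-0.2, 0.3, 0.1]
grip_width: 0.383
gripper_force: 0.0
```

>>> step_arm([
  [0,0,0,0],
  [0,0,0,0],
  [0,0,0,0],
  [0,0,0,0],
  [0,0,0,0],
])

```text
clock: 13.32
tcp_pos: [534.9, 397.0, 96.7]
eef_rot: [0.0, 0.969, 0.248, -0.0]
wrist_force: [0.1, -0.9, -2.6]
grip_width: 0.171
gripper_force: 35.0
```

>>> step_arm([
  [0,0,0,0],
  [0,0,0,0],
  [0,0,0,0],
  [0,0,0,0],
  [0,0,0,0],
])

```text
clock: 13.73
tcp_pos: [534.8, 397.0, 96.7]
eef_rot: [0.0, 0.969, 0.248, -0.0]
wrist_force: [-0.3, -1.0, -2.4]
grip_width: 0.166
gripper_force: 35.0
```

```bash
python3 - <<'E'
from h import *
plan([(534.8,397,257,28.7),(424,-11,257,22.2)],step=22,spin=.06)
E
```

```text
[[0.0, 0.0, -0.8, 0.0], [0.0, 0.0, -0.8, 0.0], [0.0, 0.0, -0.8, 0.0], [0.0, 0.0, -0.81, 0.0], [0.0, 0.0, -0.8, 0.0]]
[[0.0, 0.0, -0.8, 0.0], [0.0, 0.0, -0.8, 0.0], [0.0, 0.0, -0.8, 0.0], [-0.59, 0.61, 0.0, 0.07], [-0.58, 0.61, 0.0, 0.07]]
[[-0.58, 0.62, 0.0, 0.07], [-0.58, 0.62, 0.0, 0.07], [-0.57, 0.62, 0.0, 0.07], [-0.57, 0.62, 0.0, 0.07], [-0.57, 0.63, 0.0, 0.07]]
[[-0.56, 0.63, 0.0, 0.07], [-0.56, 0.64, 0.0, 0.07], [-0.55, 0.64, 0.0, 0.07], [-0.55, 0.64, 0.0, 0.07], [-0.55, 0.64, 0.0, 0.07]]
[[-0.55, 0.65, 0.0, 0.07], [-0.54, 0.65, 0.0, 0.07], [-0.54, 0.65, 0.0, 0.07], [-0.53, 0.66, 0.0, 0.07], [-0.53, 0.66, 0.0, 0.07]]
[[-0.52, 0.66, 0.0, 0.07], [-0.53, 0.66, 0.0, 0.07], [-0.52, 0.67, 0.0, 0.07], [0.0, 0.0, 0.0, 0.0], [0.0, 0.0, 0.0, 0.0]]
end [423.9 -11.  257.1] psi 22.32
```

>>> step_arm([
  [0,0,-0.3,0],
  [0,0,-0.6,0],
  [0,0,-0.8,0],
  [0,0,-0.8,0],
  [0,0,-0.8,0],
])

```text
clock: 14.15
tcp_pos: [534.3, 397.2, 180.1]
eef_rot: [-0.0, 0.969, 0.248, -0.001]
wrist_force: [0.5, 0.3, -2.8]
grip_width: 0.168
gripper_force: 35.0
```

>>> step_arm([
  [0,0,-0.8,0],
  [0,0,-0.8,0],
  [0,0,-0.8,0],
  [0,0,-0.5,0],
  [0,0,-0.2,0],
])

```text
clock: 14.57
tcp_pos: [535.8, 398.0, 260.2]
eef_rot: [-0.001, 0.969, 0.248, 0.002]
wrist_force: [-0.7, -1.0, -2.9]
grip_width: 0.168
gripper_force: 35.0
```

>>> step_arm([
  [-0.58,0.62,0,0.07],
  [-0.58,0.62,0,0.07],
  [-0.58,0.62,0,0.07],
  [-0.58,0.62,0,0.07],
  [-0.58,0.62,0,0.07],
])

```text
clock: 14.98
tcp_pos: [506.2, 293.6, 255.5]
eef_rot: [0.0, 0.972, 0.235, -0.001]
wrist_force: [1.2, -1.2, -3.1]
grip_width: 0.171
gripper_force: 35.0
```

>>> step_arm([
  [-0.56,0.63,0,0.07],
  [-0.56,0.63,0,0.07],
  [-0.56,0.63,0,0.07],
  [-0.56,0.63,0,0.07],
  [-0.55,0.64,0,0.07],
])

```text
clock: 15.4
tcp_pos: [479.0, 191.9, 255.8]
eef_rot: [-0.0, 0.975, 0.221, -0.001]
wrist_force: [0.8, 0.6, -3.6]
grip_width: 0.168
gripper_force: 35.0
```

>>> step_arm([
  [-0.55,0.64,0,0.07],
  [-0.55,0.64,0,0.07],
  [-0.55,0.65,0,0.07],
  [-0.54,0.65,0,0.07],
  [-0.54,0.65,0,0.07],
])

```text
clock: 15.82
tcp_pos: [451.1, 90.1, 256.0]
eef_rot: [-0.0, 0.978, 0.207, -0.001]
wrist_force: [0.8, -1.0, -3.0]
grip_width: 0.167
gripper_force: 35.0
```

>>> step_arm([
  [-0.53,0.66,0,0.07],
  [-0.53,0.66,0,0.07],
  [-0.53,0.66,0,0.07],
  [-0.4,0.5,0,0.07],
  [-0.2,0.25,0,0.07],
])

```text
clock: 16.23
tcp_pos: [428.0, 5.2, 256.1]
eef_rot: [-0.0, 0.981, 0.193, -0.001]
wrist_force: [-0.1, -0.6, -2.9]
grip_width: 0.17
gripper_force: 35.0
```

>>> step_arm([
  [0,0,0,0],
  [0,0,0,0],
  [0,0,0,0],
  [0,0,0,0],
  [0,0,0,0],
])

```text
clock: 16.65
tcp_pos: [429.3, 7.3, 256.9]
eef_rot: [-0.0, 0.981, 0.194, -0.0]
wrist_force: [0.1, -0.5, -2.4]
grip_width: 0.172
gripper_force: 35.0
```

```bash
python3 - <<'E'
from h import *
c=cal("wrist");s=r.state();p,d=r.snapshot("wrist");cv2.imwrite("pics/w4.png",p[...,::-1]);np.savez("w4",p=p,d=d,K=c[0],e=c[1],M=c[2])
print(s["clock"],s["tcp_pos"],s["grip_width"])
P=cloud(d,c);Z=P[...,2];c0=np.array([526,31.])
def fit(Q):
    for _ in range(6):
        A=np.c_[2*Q,np.ones(len(Q))];x=np.linalg.lstsq(A,(Q**2).sum(1),rcond=None)[0]
        rr=np.sqrt(x[2]+x[:2]@x[:2]);res=np.hypot(*(Q-x[:2]).T)-rr;Q=Q[abs(res)<max(1.5*res.std(),.5)]
    return x[:2],rr,len(Q),res.std()
for lo,hi,rm in((68,77,56),(5,15,80)):
    q=P[(np.hypot(P[...,0]-526,P[...,1]-31)<rm)&(Z>lo)&(Z<hi)][:,:2];a=np.degrees(np.arctan2(*(q-c0).T[::-1]))//4;rad=np.hypot(*(q-c0).T)
    print(lo,len(q),fit(np.array([q[a==k][rad[a==k].argmax()] for k in np.unique(a)])))
q=P[(np.hypot(P[...,0]-526,P[...,1]-31)<45)&(Z>125)&(Z<140)];print("off",len(q),cv2.minAreaRect(q[:,:2].astype(np.float32)))
E
```

```text
16.65 [429.34255507   7.2698332  256.85855605] 0.172331364296732
68 3301 (array([525.81184396,  32.63280544]), np.float64(51.46621630172173), 71, np.float64(0.21360512605578924))
5 2573 (array([525.75030787,  32.73074179]), np.float64(69.38454093552225), 65, np.float64(0.2549562331777776))
off 854 ((526.8486328125, 31.762065887451172), (30.07441520690918, 30.098121643066406), 29.868791580200195)
```

View pics/w4.png

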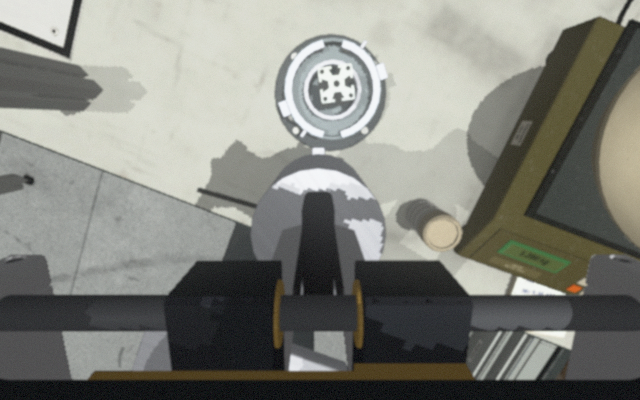

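The view shows the ring at (332,92) with the offcut at (337,82) inside, ribs at (362,48)/(297,130), and the held lid at (318,210) with its front lug at (318,151).

```bash
python3 - <<'E'
from h import *
f=np.load("w4.npz");c=(f["K"],f["e"],f["M"]);K,e,M=c;P=cloud(f["d"],c);s=r.state();t=s["tcp_pos"]
T=R.from_quat(s["eef_rot"][[1,2,3,0]]).as_matrix()
def ray(u,v,z):
    d=M@np.array([(u-K[0,2])/K[0,0],-(v-K[1,2])/K[1,1],-1]);return (e+d*(z-e[2])/d[2])[:2]
for a,b,o in(((362,48),(297,130),35),((380,72),(283,108),70)):
    A,B=ray(*a,72),ray(*b,72);d=A-B;print((A+B)/2,np.linalg.norm(d),np.degrees(np.arctan2(d[1],d[0]))+o)
L=(P-t)@T  # tool frame
v,u=np.mgrid[:400,:640]
m=(u>250)&(u<390)&(v>145)&(v<260)&(abs(L[...,2]-7)<5)&(np.hypot(L[...,0],L[...,1])<50);q=L[m]
print(m.sum(),q.min(0),q.max(0))
a=np.degrees(np.arctan2(q[:,1],q[:,0]))//5;rad=np.hypot(q[:,0],q[:,1])
for k in np.unique(a): print(int(k*5),rad[a==k].max().round(1),end="; ")
print("psi",np.degrees(np.arctan2(T[1,0],T[0,0])))
plan([(525.3,32,257,22.2)],step=16,spin=.06)
E
```

```text
[524.76920748  35.76418876] 107.10882235514246 17.856341532768006
[525.63072692  33.47585232] 108.62199192551657 21.8913774856834
6691 [-14.55162519 -41.6835382    2.0628157 ] [41.75015839 39.19849914 11.89874419]
-120 32.9; -115 41.1; -110 41.5; -105 41.7; -100 41.5; -95 41.8; -90 41.6; -85 41.6; -80 42.4; -75 42.1; -70 42.1; -65 42.2; -60 42.3; -55 42.1; -50 42.4; -45 42.4; -40 42.1; -35 42.3; -30 42.2; -25 41.9; -20 42.0; -15 41.8; -10 41.6; -5 41.8; 0 41.5; 5 41.3; 10 41.3; 15 41.0; 20 40.8; 25 41.0; 30 40.5; 35 40.4; 40 40.5; 45 40.2; 50 39.9; 55 39.9; 60 39.7; 65 39.6; 70 39.5; 75 39.7; 80 39.2; 85 39.2; 90 38.9; 95 38.9; 100 39.2; 105 39.1; 110 39.0; 115 33.3; psi 22.39592252097686
[[0.56, 0.08, 0.0, 0.01], [0.56, 0.08, 0.0, 0.01], [0.56, 0.07, 0.0, 0.01], [0.56, 0.08, 0.0, 0.01], [0.57, 0.07, 0.0, 0.01]]
[[0.56, 0.08, 0.0, 0.01], [0.56, 0.08, 0.0, 0.01], [0.0, 0.0, 0.0, 0.0], [0.0, 0.0, 0.0, 0.0], [0.0, 0.0, 0.0, 0.0]]
end [525.4  31.9 256.9] psi 22.08
```

>>> step_arm([
  [0.56,0.1,0,0.01],
  [0.56,0.1,0,0.01],
  [0.56,0.1,0,0.01],
  [0.56,0.1,0,0.01],
  [0.56,0.1,0,0.01],
])

```text
clock: 17.12
tcp_pos: [499.5, 22.1, 256.8]
eef_rot: [-0.0, 0.981, 0.192, -0.0]
wrist_force: [0.5, -0.4, -2.2]
grip_width: 0.169
gripper_force: 35.0
```

>>> step_arm([
  [0.56,0.1,0,0.01],
  [0.4,0.07,0,0],
  [0.17,0.02,0,0],
  [0,0,0,0],
  [0,0,0,0],
])

```text
clock: 17.53
tcp_pos: [526.3, 27.8, 256.7]
eef_rot: [-0.0, 0.982, 0.191, -0.001]
wrist_force: [0.3, 0.2, -2.9]
grip_width: 0.166
gripper_force: 35.0
```

>>> step_arm([
  [0,0,0,0],
  [0,0,0,0],
  [0,0,0,0],
  [0,0,0,0],
  [0,0,0,0],
])

```text
clock: 17.95
tcp_pos: [526.5, 27.5, 257.1]
eef_rot: [0.0, 0.982, 0.191, 0.0]
wrist_force: [1.2, 0.3, -2.9]
grip_width: 0.17
gripper_force: 35.0
```

```bash
python3 - <<'E'
from h import *
plan([(525.8,31.1,255,22),(525.8,31.1,177,22)],step=12,spin=.06)
E
```

```text
[[0.03, -0.14, 0.09, 0.01], [0.0, 0.0, 0.45, 0.0], [0.0, 0.0, 0.44, 0.0], [0.0, 0.0, 0.45, 0.0], [0.0, 0.0, 0.44, 0.0]]
[[0.0, 0.0, 0.45, 0.0], [0.0, 0.0, 0.44, 0.0], [0.0, 0.0, 0.45, 0.0], [0.0, 0.0, 0.0, 0.0], [0.0, 0.0, 0.0, 0.0]]
end [525.9  31.  176.9] psi 21.99
```

>>> step_arm([
  [0.03,-0.14,0.1,0],
  [0,0,0.45,0],
  [0,0,0.45,0],
  [0,0,0.45,0],
  [0,0,0.45,0],
])

```text
clock: 18.37
tcp_pos: [525.3, 31.3, 207.3]
eef_rot: [-0.0, 0.982, 0.191, -0.001]
wrist_force: [-0.8, 1.1, -2.2]
grip_width: 0.167
gripper_force: 35.0
```

>>> step_arm([
  [0,0,0.45,0],
  [0,0,0.45,0],
  [0,0,0.3,0],
  [0,0,0,0],
  [0,0,0,0],
])

```text
clock: 18.78
tcp_pos: [525.8, 31.2, 178.8]
eef_rot: [-0.0, 0.982, 0.191, -0.001]
wrist_force: [0.4, 0.4, -2.9]
grip_width: 0.167
gripper_force: 35.0
```

>>> step_arm([
  [0,0,0,0],
  [0,0,0,0],
  [0,0,0,0],
  [0,0,0,0],
  [0,0,0,0],
])

```text
clock: 19.2
tcp_pos: [526.4, 31.1, 179.9]
eef_rot: [0.0, 0.982, 0.191, 0.0]
wrist_force: [-0.0, -0.2, -3.0]
grip_width: 0.166
gripper_force: 35.0
```

```bash
python3 - <<'E'
from h import *
plan([(525.8,31.1,168,22)],step=12,spin=.06)
p,d=r.snapshot("scene");cv2.imwrite("pics/s5.png",cv2.resize(p[130:250,280:410],None,fx=5,fy=5)[...,::-1][:600])
E
```

```text
[[-0.02, -0.01, 0.48, 0.01], [0.0, 0.0, 0.0, 0.0], [0.0, 0.0, 0.0, 0.0], [0.0, 0.0, 0.0, 0.0], [0.0, 0.0, 0.0, 0.0]]
end [525.8  31.2 167.9] psi 22.0
```

View pics/s5.png

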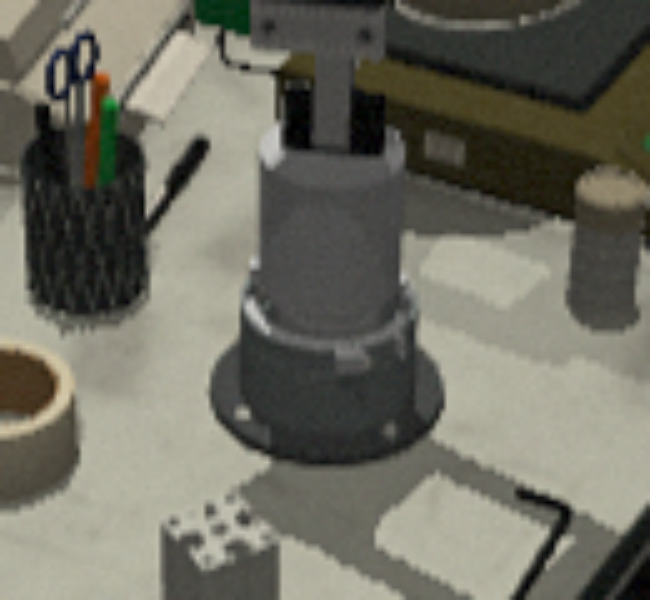

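The lid (330,240) hovers just above the collar (330,310), centred. Lowering gently, watching the force.

>>> step_arm([
  [-0.02,0,0.1,0],
  [0,0,0.1,0],
  [0,0,0.1,0],
  [0,0,0.1,0],
  [0,0,0,0],
])

```text
clock: 19.67
tcp_pos: [525.0, 31.0, 168.5]
eef_rot: [-0.0, 0.982, 0.191, -0.001]
wrist_force: [0.0, -0.4, -2.7]
grip_width: 0.169
gripper_force: 35.0
```

>>> step_arm([
  [0,0,0.05,0],
  [0,0,0.05,0],
  [0,0,0.05,0],
  [0,0,0,0],
  [0,0,0,0],
])

```text
clock: 20.08
tcp_pos: [525.6, 30.9, 165.6]
eef_rot: [-0.0, 0.982, 0.191, -0.0]
wrist_force: [0.0, 0.0, -2.0]
grip_width: 0.167
gripper_force: 35.0
```

>>> step_arm([
  [0,0,0.1,0],
  [0,0,0.1,0],
  [0,0,0,0],
  [0,0,0,0],
  [0,0,0,0],
])

```text
clock: 20.5
tcp_pos: [525.6, 31.0, 160.6]
eef_rot: [-0.0, 0.982, 0.191, -0.0]
wrist_force: [1.0, 0.1, -3.2]
grip_width: 0.168
gripper_force: 35.0
```

>>> step_arm([
  [0,0,0.1,0],
  [0,0,0.1,0],
  [0,0,0,0],
  [0,0,0,0],
  [0,0,0,0],
])

```text
clock: 20.92
tcp_pos: [525.6, 31.0, 155.6]
eef_rot: [-0.0, 0.982, 0.191, -0.0]
wrist_force: [0.1, 0.1, -2.4]
grip_width: 0.17
gripper_force: 35.0
```

>>> step_arm([
  [0,0,0.08,0],
  [0,0,0.05,0],
  [0,0,0,0],
  [0,0,0,0],
  [0,0,0,0],
])

```text
clock: 21.33
tcp_pos: [525.6, 31.0, 152.4]
eef_rot: [0.0, 0.982, 0.191, -0.0]
wrist_force: [-0.6, -0.2, -3.0]
grip_width: 0.168
gripper_force: 35.0
```

>>> step_arm([
  [0,0,0.05,0],
  [0,0,0,0],
  [0,0,0,0],
  [0,0,0,0],
  [0,0,0,0],
])

```text
clock: 21.75
tcp_pos: [525.6, 31.0, 151.2]
eef_rot: [0.0, 0.982, 0.191, 0.0]
wrist_force: [0.1, -0.1, -2.7]
grip_width: 0.168
gripper_force: 35.0
```

>>> step_arm([
  [0,0,0.03,0],
  [0,0,0,0],
  [0,0,0,0],
  [0,0,0,0],
  [0,0,0,0],
])

```text
clock: 22.17
tcp_pos: [525.8, 30.9, 150.6]
eef_rot: [0.0, 0.982, 0.191, 0.0]
wrist_force: [-0.7, -0.0, -1.9]
grip_width: 0.169
gripper_force: 35.0
```

>>> step_arm([
  [0,0,0.03,0],
  [0,0,0,0],
  [0,0,0,0],
  [0,0,0,0],
  [0,0,0,0],
])

```text
clock: 22.58
tcp_pos: [526.0, 30.9, 150.6]
eef_rot: [0.0, 0.982, 0.191, 0.0]
wrist_force: [-1.5, -1.1, 5.6]
grip_width: 0.164
gripper_force: 35.0
```

>>> step_arm([
  [0,0,0,0.25],
  [0,0,0,0.25],
  [0,0,0,0.25],
  [0,0,0,0.25],
  [0,0,0,0.25],
])

```text
clock: 23.0
tcp_pos: [525.9, 31.1, 150.6]
eef_rot: [-0.0, 0.99, 0.142, 0.0]
wrist_force: [-2.2, -0.1, 5.0]
grip_width: 0.17
gripper_force: 35.0
```

>>> step_arm([
  [0,0,0,0.25],
  [0,0,0,0.25],
  [0,0,0,0.25],
  [0,0,0,0.25],
  [0,0,0,0.25],
])

```text
clock: 23.42
tcp_pos: [526.0, 31.0, 150.6]
eef_rot: [0.0, 0.996, 0.092, 0.0]
wrist_force: [-2.7, -0.4, 5.4]
grip_width: 0.167
gripper_force: 35.0
```

```bash
python3 - <<'E'
from h import *
s=r.state();T=R.from_quat(s["eef_rot"][[1,2,3,0]]).as_matrix();print(s["tcp_pos"],s["wrist_force"],s["ft_torque"],np.degrees(np.arctan2(T[1,0],T[0,0])))
E
```

```text
[525.95745372  30.99432527 150.59033964] [-2.68621432 -0.44004769  5.42723662] [0.08371838 0.49566085 0.16860462] 10.584485648268297
```

>>> step_arm([
  [0,0,0,0.3],
  [0,0,0,0.3],
  [0,0,0,0.3],
  [0,0,0,0.3],
  [0,0,0,0.3],
])

```text
clock: 23.83
tcp_pos: [526.0, 31.0, 150.6]
eef_rot: [0.0, 0.999, 0.032, 0.0]
wrist_force: [-2.6, -0.3, 5.9]
grip_width: 0.171
gripper_force: 35.0
```

>>> step_arm([
  [0,0,0,0.3],
  [0,0,0,0.3],
  [0,0,0,0.3],
  [0,0,0,0.3],
  [0,0,0,0.3],
])

```text
clock: 24.25
tcp_pos: [526.0, 31.1, 150.6]
eef_rot: [0.0, 1.0, -0.028, 0.0]
wrist_force: [-1.3, -1.0, 6.1]
grip_width: 0.165
gripper_force: 35.0
```

>>> step_arm([
  [0,0,0,0.3],
  [0,0,0,0.3],
  [0,0,0,0.3],
  [0,0,0,0.3],
  [0,0,0,0.3],
])

```text
clock: 24.67
tcp_pos: [526.0, 31.1, 150.6]
eef_rot: [-0.0, 0.996, -0.088, 0.001]
wrist_force: [-2.2, 0.1, 5.4]
grip_width: 0.169
gripper_force: 35.0
```

>>> step_arm([
  [0,0,0,0.3],
  [0,0,0,0.3],
  [0,0,0,0.1],
  [0,0,0,0],
  [0,0,0,0],
])

```text
clock: 25.08
tcp_pos: [526.0, 31.2, 150.6]
eef_rot: [-0.0, 0.993, -0.115, 0.001]
wrist_force: [-2.4, 0.2, 5.6]
grip_width: 0.169
gripper_force: 35.0
```

>>> step_arm([
  [0,0,0,0],
  [0,0,0,0],
  [0,0,0,0],
  [0,0,0,0],
  [0,0,0,0],
])

```text
clock: 25.5
tcp_pos: [526.0, 31.1, 150.6]
eef_rot: [-0.0, 0.993, -0.115, 0.001]
wrist_force: [-1.5, 0.3, 5.9]
grip_width: 0.167
gripper_force: 35.0
```

```bash
python3 - <<'E'
from h import *
s=r.state();T=R.from_quat(s["eef_rot"][[1,2,3,0]]).as_matrix();print(s["tcp_pos"],s["wrist_force"],s["ft_torque"],np.degrees(np.arctan2(T[1,0],T[0,0])))
c=cal("wrist");p,d=r.snapshot("wrist");q,_=r.snapshot("top")
a=p[120:400,170:470];b=cv2.resize(q[170:270,310:410],(280,280),interpolation=cv2.INTER_CUBIC)
cv2.imwrite("pics/w6.png",np.hstack([a,b])[...,::-1])
L=(cloud(d,c)-s["tcp_pos"])@T;m=(L[...,2]<-10)&(L[...,2]>-40)&(abs(L[...,1])<14)&(abs(L[...,0])<40)
g=p.mean(2)<60;k=L[m&g]
print(m.sum(),cv2.minAreaRect(k[:,:2].astype(np.float32)) if len(k)>5 else 0)
E
```

```text
[526.01554652  31.12217311 150.60588204] [-1.46714004  0.3345119   5.92314193] [0.2349391  0.48201254 0.22642525] -13.194364726317799
3687 ((4.571846008300781, -1.4235115051269531), (47.795082092285156, 18.630970001220703), 3.067195415496826)
```

View pics/w6.png

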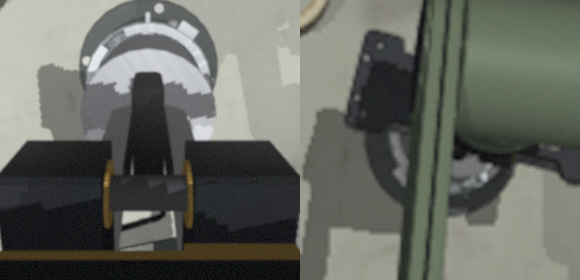

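The bar (148,75 up) points straight at the narrow rib at (148,17), and the lid is down in the collar with the grip held. Handing in.

```bash
python3 -c "
from station import r
print(r.finish_job())"
```

```text
the job is handed in; nothing more can be done
None
```

The job is handed in: the offcut stands upright in the cup, and the lid is fully home, twisted about 35° clockwise with its bar at the narrow rib and still gripped at 35 N, after about 26 s of the 67 s allowed; no judging result came back.

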